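# Hang the hand lens on its peg

## Robot

A 6-joint arm with a two-finger parallel gripper is mounted at the origin on the work surface. World frame = base frame: x ahead of the robot, y to its left, z up, the work surface at z = 0. Lengths are in mm, angles in rad, forces in N, time in s.
With the tool pointing down it reaches from about 350 to 975 mm from the base axis. Payload 7.1 kg.
Tool frame: the origin (TCP) lies at the centre of the arm's flange, where the gripper is bolted on; the fingertips stand 182 mm ahead of it and the grasp point (between the pads) lies 163 mm ahead of it; z points along the fingers, y is the line along which they close (so a half turn about z gives the same grasp; the last joint's range is limited). The gripper opens to 88 mm and grips with 3 to 60 N. Pads are 20 mm wide; open, the fingers measure 115 mm over their backs; the gripper's body (75 mm by 178 mm) begins 61 mm behind the grasp point.
Start: joints at [-1.184, 0.423, 1.63, -0, 1.089, -0.019], TCP at [246.737, -574.219, 404.675] pointing down, gripper open.
Joint ranges: [-3, 3], [-0.9, 2.11], [0.09, 2.58], [-1.31, 4.45], [0.11, 2.69], [-2.54, 2.54]. Speed limits (rad/s): [2.39, 2.39, 3.01, 3.14, 3.14, 3.14].

## Interface

Orientations are given as a rotation vector (axis times angle).
In Python, from workcell import readout, get_image, ctrl gives the robot as it stands.
- The arm moves only by the tool step_arm, never from a script. Its argument "targets" is a list that holds one entry, the list of rows, each a list of 7 numbers: the shift along the world's x, y, z as a fraction of full scale, then the turn, a rotation vector about the world's x, y, z as a fraction of full scale, then the opening, from 0 (shut) to 1 (fully open). In form: [[[dx, dy, dz, wx, wy, wz, claw], ...]]. A call has exactly 5 rows; each row shifts and turns the commanded pose from where the row before left it; what a row does not reach is not made up. Full scale, the value 1, is 0.05 m for a shift and 4 degrees for a turn. A row lasts 1/8 s, in which the tool goes at most 62.5 mm and 10.7 degrees, less where a joint would pass 70% of its speed; a pose out of reach is approached as far as the arm can. A call with a number of a shift or a turn outside -1 to 1 is refused whole. A call with a gripper value outside its range is refused whole. The fingers move at their own pace and stop on an object; the grip force is fixed at half the most. Time passes only in rows, so rows that do not move let the fingers close, or fill a call up. It gives the time, the measured TCP pose, the force, the opening and the grip force at its end, in the units of the state.
- readout.get_obs(): the state, without advancing time (a new reading comes with each control period).
- get_image(name): name is "scene" or "top" or "wrist"; returns a dict with "pixels" (480x640x3 uint8, red, green, blue), "intrinsics" (3x3 intrinsics, pixels), "extrinsics" (4x4, takes a point from world to camera coordinates). Camera axes: x right, y down, z forward; pixel columns grow to the right and rows downward; lengths in mm; the calibration is good to about 2 mm. A picture is of the moment at which its call begins. There is no depth.
- ctrl.close_job(): hands the job in; it is judged then, once.
The state is a dict: "t": time; "qpos": joint angles; "qvel": joint speeds; "joint_torque": joint torques, N m; "ee_pos": TCP position; "orientation": TCP orientation; "ft_force": force on the tool from outside, world axes, zero at the start; "moment": the same for the moment, N m; "width": finger opening in mm; "grasp_force": force on a finger pad.
Only numpy, scipy, OpenCV 4.12 (cv2) and the standard library are available. Lean on these libraries where they do the work, as an engineer would, in place of code of your own. Each camera call takes 0.05 s, during which the arm holds its last target. There are 200 camera calls.

## Task

The seed inspection is over: take the hand lens (magnifying glass) out of the wooden tool block and hang it by the eye in its handle on the peg of the grey stand, lens downwards, then let go so that it hangs there at rest. Leave the scraper in its slot and the beaker and jar where they stand.

Things in the scene. Friction and masses are not known exactly. Their poses are not given: they have to be found in the camera images.
- lens: Hand lens standing upright in a slot of the block: black frame 66 wide (its y) x 56 tall x 12 thick (its x) round a square glass, above it a flat straight black handle 28 wide (y) x 12 thick (x), to a rounded end 166 mm above the frame's foot; a round 18 mm eye runs through the handle's end along x. 110 g or so. Origin: centre of the frame's foot; z points up the handle. Pinched across its 28 mm width below the eye, it leaves the eye open for the peg between the fingers
- lens_eye (a point): Centre of the lens's eye, 152 mm above the foot on the lens's z axis; axes as the lens's. The eye's axis is x, its diameter 18 mm, the rim 5 mm thick all round
- stand: Fixed stand: grey round foot 100 mm across and 12 mm thick, upright steel rod 12 mm thick with an 18 mm ball at its top, ball's centre 245 mm above the bench. From the ball one straight dark steel peg, 7 mm thick, runs out along the stand's -x (roughly towards the robot), rising 10 degrees. Nothing stands higher than the peg's tip. Origin: centre of the foot's underside
- peg_tip (a point): Centre of the peg's rounded tip: 85 mm along -x from the stand's axis and 260 mm above the bench; the peg runs from here back and down to the ball's centre at (0, 0, 245 mm) of the stand. Axes as the stand's
- rack: Fixed wooden tool block 130 (x) x 96 (y) x 50 mm tall with two open-topped slots 15 wide (x) x 72 long (y) x 42 deep, centred 32 mm to either side of its centre along x; slot floors 8 mm above the bench. One slot holds the lens, the other the scraper, either way round, their axes parallel to the block's. Origin: centre of the underside
- scraper: Bench scraper standing in the other slot: solid steel blade 66 wide, pale wooden handle 30 wide (y) x 14 thick (x), no eye, 115 mm tall in all. Origin: centre of its foot
- beaker: Empty clear plastic beaker, 68 mm across, 85 mm tall. Origin: centre of its underside
- jar: Closed amber jar with a blue cap, 70 mm across, 115 mm tall. Origin: centre of its underside
Mind the look-alikes: they are no part of the job. Leave any blue look-alike of the lens alone.

How it is judged:
By the outcome, as a careful person would: the job done as asked, in the order asked, and still so for the second after the job is handed in, with the robot touching nothing.
It also fails if it takes over 45 s, if anything falls off the work surface, if the arm or the gripper's body presses on something with over 40 N, if the wrist force passes 120 N, or if a joint passes its speed limit or range.

## Working session

There is one attempt and no reset: what is moved stays moved. The work goes in short steps, Python scripts to look and compute and a tool call to move; the robot and the scene stay as the last step left them, time stands still between calls to the robot, and variables do not carry over. Pictures are saved under pics/ and viewed, at most 10 in all, crops included, and the job is handed in when it is done.

Besides the shell and the picture viewer there is one more tool, called after "Call:" as name(argument=value, ...), one argument or row to a line, values as JSON. step_arm: Moves the arm, as the interface text tells. Shift numbers are shares of 0.05 m and turn numbers shares of 4 degrees, none past 1 either way. Its arguments: {"type":"object","properties":{"targets":{"type":"array"}},"required":["targets"]}

```bash
mkdir -p pics
cat > h.py <<'E'
import numpy as np,cv2
from workcell import readout,get_image,ctrl
def snap(n,f):
    g=get_image(n); cv2.imwrite('pics/'+f,g['pixels'][:,:,::-1]); np.savez('pics/'+f[:-4],K=g['intrinsics'],E=g['extrinsics'],P=g['pixels']); return g
def proj(f,p):
    d=np.load('pics/'+f+'.npz'); p=np.atleast_2d(p); c=p@d['E'][:3,:3].T+d['E'][:3,3]; u=c@d['K'].T; return u[:,:2]/u[:,2:]
def atz(f,uv,z):
    d=np.load('pics/'+f+'.npz'); R,t=d['E'][:3,:3],d['E'][:3,3]; o=-R.T@t
    r=R.T@np.linalg.inv(d['K'])@np.array([uv[0],uv[1],1.]); return o+r*(z-o[2])/r[2]
def tri(obs):
    A=[];b=[]
    for f,uv in obs:
        d=np.load('pics/'+f+'.npz'); P=d['K']@d['E'][:3]
        for i in (0,1): r=uv[i]*P[2]-P[i]; s=np.linalg.norm(r[:3]); A.append(r[:3]/s); b.append(-r[3]/s)
    return np.linalg.lstsq(np.array(A),np.array(b),rcond=None)[0]
E
python3 - <<'E'
from h import *
snap('scene','s1.png');snap('top','t1.png');print(readout.get_obs())
E
```

```text
{'t': 0.1, 'qpos': array([-1.18402845e+00,  4.23751984e-01,  1.63058057e+00,  2.99768221e-05,
        1.08856587e+00, -1.90007515e-02]), 'qvel': array([ 1.36674767e-03, -2.02408942e-03, -2.35095609e-03, -7.66281677e-05,
        4.48940951e-04,  9.78286064e-04]), 'joint_torque': array([ 2.50357789e-04, -5.45615709e+01, -2.74324715e+01,  6.45416742e-02,
        1.87648670e-02, -4.25336157e-05]), 'ee_pos': array([ 246.63997964, -574.01845108,  403.99999409]), 'orientation': array([-3.07589915e+00, -6.32735155e-01,  3.33903920e-04]), 'ft_force': array([-0.22187216, -0.04374209,  0.07116871]), 'moment': array([-0.07831695, -0.03460872, -0.0223026 ]), 'grasp_force': 0.0, 'width': 88.054907952997}
```

View pics/s1.png

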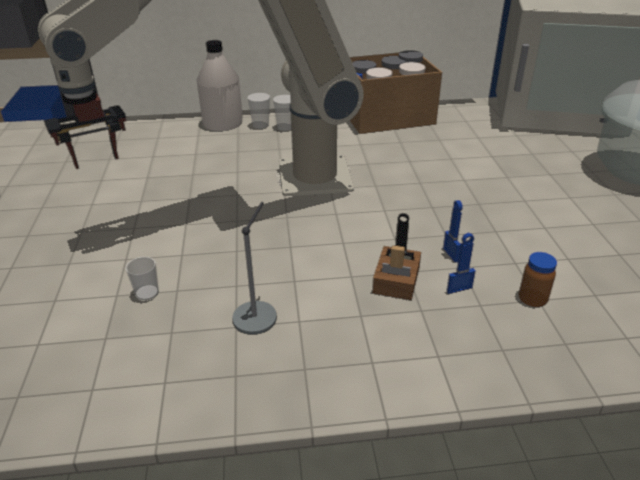

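View pics/t1.png

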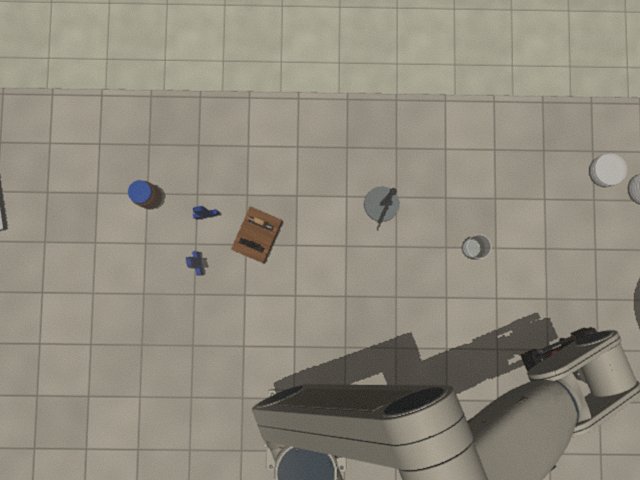

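Candidates for the lens:
- Black handle with an eye, in the block: scene (403,218), top (250,245).
- Blue look-alikes: scene (455,205) and (467,240).
- Scraper with a pale handle: scene (398,258).

I choose the black one and will check it in a crop.

Run:
```python
from h import *
s=cv2.imread('pics/s1.png');t=cv2.imread('pics/t1.png')
f=lambda im,x,y,w,h:cv2.resize(im[y:y+h,x:x+w],(400,300),interpolation=cv2.INTER_CUBIC)
o=np.vstack([np.hstack([f(s,350,205,120,90),f(t,220,200,80,60)]),np.hstack([f(s,205,195,120,90),f(t,355,180,80,60)])])
cv2.imwrite('pics/c1.png',o)
for n in('s1','t1'):
  d=np.load(f'pics/{n}.npz');print(d['K'][0],-d['E'][:3,:3].T@d['E'][:3,3])
```

```text
[585.42542051   0.         329.73643492] [1609.46583994 -154.92326904  929.90972571]
[614.34784338   0.         315.12747917] [ 402.15853802   -2.00127377 1728.47779881]
```

View pics/c1.png

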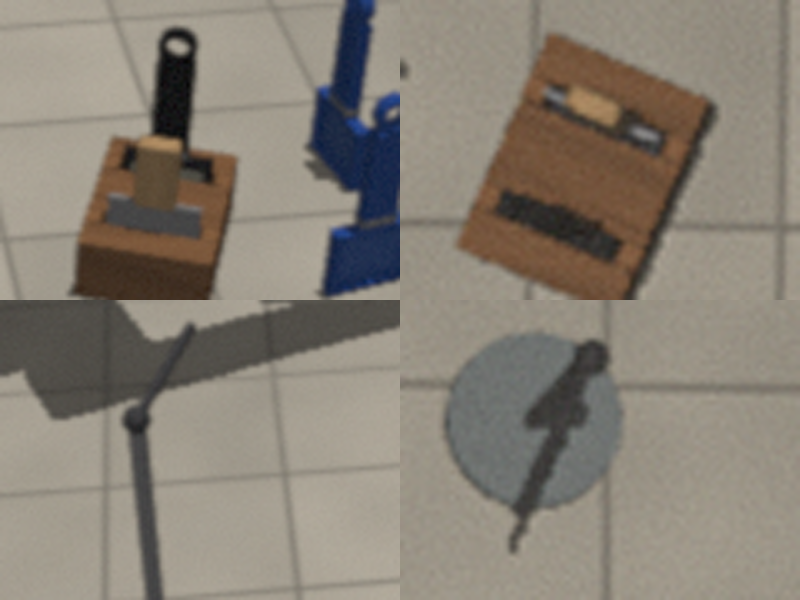

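The crop confirms the black handle with an eye, at scene (403.4,218.5). The scraper's slot is the one further from the robot. The peg tip is at scene (262.6,202.5) and top (377.6,229.6); the ball is at scene (246,231) and top (393.4,191).

Run:
```python
from h import *
np.set_printoptions(precision=1,suppress=True)
print('eye',atz('s1',(403.4,218.5),160))
print('slot top',atz('t1',(251.6,245.2),55), 'ends',atz('t1',(240,240.5),50),atz('t1',(264,250.5),50))
c=[atz('t1',u,50) for u in((250,207),(282.6,220.6),(232,249.4),(266.4,262))];print('rack',np.array(c),np.mean(c,0))
a=tri([('s1',(246.1,231)),('t1',(393.4,191))]);b=tri([('s1',(262.6,202.5)),('t1',(377.6,229.6))])
print('ball',a,'tip',b,b-a,np.degrees(np.arctan2((a-b)[1],(a-b)[0])))
print(atz('s1',(246.1,231),245),atz('t1',(393.4,191),245),atz('s1',(262.6,202.5),260),atz('t1',(377.6,229.6),260),'foot',atz('t1',(355+134/5,180+120/5),12))
from scipy.spatial.transform import Rotation as R
print(R.from_rotvec(readout.get_obs()['orientation']).as_matrix())
```

```text
eye [502.4 158.6 160. ]
slot top [499.1 157.2  55. ] ends [511.9 189.7  50. ] [485.4 123.5  50. ]
rack [[604.5 164.4  50. ]
 [568.2  74.2  50. ]
 [487.2 210.9  50. ]
 [454.1 116.3  50. ]] [528.5 141.5  50. ]
ball [ 625.6 -203.   242.9] tip [ 530.  -165.3  247.9] [-95.6  37.7   5. ] -21.531418795875712
[ 628.8 -202.1  245. ] [ 625.3 -203.5  245. ] [ 549.1 -165.3  260. ] [ 529.  -163.7  260. ] foot [ 622.9 -202.5   12. ]
[[ 0.9  0.4 -0. ]
 [ 0.4 -0.9  0. ]
 [ 0.  -0.  -1. ]]
```

Call:
step_arm(
  targets=[
    [[0.35, 0.75, 0.2, 0, 0, -1, 1], [0.35, 0.75, 0.2, 0, 0, -1, 1], [0.35, 0.75, 0.2, 0, 0, -1, 1], [0.35, 0.75, 0.2, 0, 0, -1, 1], [0.35, 0.75, 0.2, 0, 0, -1, 1]],
  ],
)

```text
t: 0.72
ee_pos: [334.6, -385.4, 454.7]
orientation: [-3.14, -0.085, 0.0]
ft_force: [-0.1, -0.6, 0.1]
width: 87.7
grasp_force: 0.0
```

Call:
step_arm(
  targets=[
    [[0.35, 0.75, 0.2, 0, 0, -1, 1], [0.35, 0.75, 0.2, 0, 0, -1, 1], [0.35, 0.75, 0.2, 0, 0, -1, 1], [0.35, 0.75, 0.2, 0, 0, -1, 1], [0.35, 0.75, 0.2, 0, 0, -1, 1]],
  ],
)

```text
t: 1.35
ee_pos: [422.0, -197.9, 504.8]
orientation: [-3.107, 0.461, 0.0]
ft_force: [-0.0, -0.6, -0.4]
width: 88.0
grasp_force: 0.0
```

Run:
```python
from h import *
snap('wrist','w1.png');o=readout.get_obs();print(o['t'],o['ee_pos'],o['orientation'],o['qpos']);print(proj('w1',[[626,-202.5,245],[549,-165,260]]))
d=np.load('pics/w1.npz');print(-d['E'][:3,:3].T@d['E'][:3,3],d['E'][:3,:3])
```

```text
1.4 [ 423.3477382  -195.2828614   506.05921497] [-3.10525541e+00  4.63914312e-01 -3.04043986e-03] [-0.45837447  0.06714799  1.85704544  0.00253267  1.21612751  1.40814318]
[[ 190.64406933 -150.97157566]
 [ 167.64224863   42.78953756]]
[ 493.23879151 -220.35792481  484.24067361] [[-2.90952770e-01 -9.56737150e-01  7.15156234e-04]
 [-9.20975039e-01  2.80279481e-01  2.70644396e-01]
 [-2.59135992e-01  7.80860958e-02 -9.62679126e-01]]
```

View pics/w1.png

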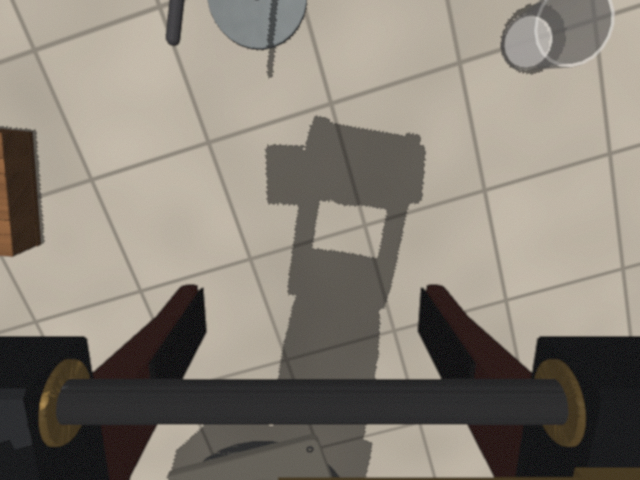

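The peg tip shows at (173,40), within about 6 px of the prediction. Next I go over the lens.

Call:
step_arm(
  targets=[
    [[0.155, 0.7, -0.13, 0, 0, -0.12, 1], [0.155, 0.7, -0.13, 0, 0, -0.12, 1], [0.155, 0.7, -0.13, 0, 0, -0.12, 1], [0.155, 0.7, -0.13, 0, 0, -0.12, 1], [0.155, 0.7, -0.13, 0, 0, -0.12, 1]],
  ],
)

```text
t: 2.02
ee_pos: [460.5, -23.0, 471.8]
orientation: [3.098, -0.523, -0.001]
ft_force: [0.0, 0.1, -0.2]
width: 87.6
grasp_force: 0.0
```

Call:
step_arm(
  targets=[
    [[0.155, 0.7, -0.13, 0, 0, -0.12, 1], [0.155, 0.7, -0.13, 0, 0, -0.12, 1], [0.155, 0.7, -0.13, 0, 0, -0.12, 1], [0.155, 0.7, -0.13, 0, 0, -0.12, 1], [0.155, 0.7, -0.13, 0, 0, -0.12, 1]],
  ],
)

```text
t: 2.65
ee_pos: [499.3, 151.9, 439.2]
orientation: [3.086, -0.587, -0.001]
ft_force: [0.1, 0.5, 0.5]
width: 87.9
grasp_force: 0.0
```

Run:
```python
from h import *
np.set_printoptions(precision=1,suppress=True)
t=atz('w1',(173.5,38),260);q=atz('w1',(176.5,2),257.5);print('tip',t,q,np.degrees(np.arctan2((q-t)[1],(q-t)[0])))
snap('wrist','w2.png');o=readout.get_obs();print(o['t'],o['ee_pos'],o['orientation'],o['qpos']);print(proj('w2',[[502,158,174],[502,158,160],[500,157,60]]))
```

```text
tip [ 550.1 -168.5  260. ] [ 565.  -175.1  257.5] -24.20063408143556
2.7 [499.9 154.6 438.5] [-3.1  0.6  0. ] [0.3 0.2 1.8 0.  1.1 2.2]
[[298.9 252.5]
 [299.5 246. ]
 [304.5 215.3]]
```

View pics/w2.png

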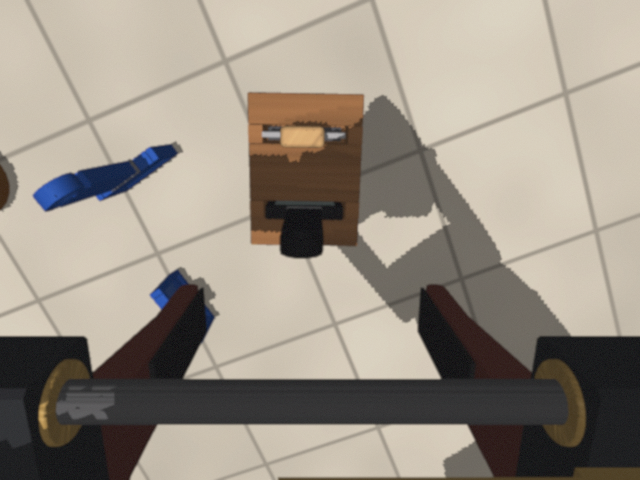

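The lens handle top is at (302,257), with its frame at (304,210) in the nearer slot. The block is square to the gripper to within 1°.

Run:
```python
from h import *
np.set_printoptions(precision=2,suppress=True)
o=readout.get_obs();print(o['ee_pos'],o['qpos'],o['orientation'])
a=np.radians(-21.8);X=np.array([np.cos(a),np.sin(a),0])
print(atz('w2',(302.5,257),174)+6*X, atz('w2',(304,211),64))
p=np.array([atz('w2',u,50) for u in((251,244),(356,245),(363,95),(248,93))]);print(p,p.mean(0));d=p[0]-p[1]+p[3]-p[2];print(np.degrees(np.arctan2(d[1],d[0])))
print(atz('t1',(197,260),100),atz('t1',(207,212),100))
```

```text
[499.9  154.64 438.54] [0.28 0.23 1.82 0.   1.09 2.22] [-3.08  0.59  0.  ]
[504.15 154.82 174.  ] [504.4  155.66  64.  ]
[[491.44 212.27  50.  ]
 [455.92 125.1   50.  ]
 [573.54  76.27  50.  ]
 [609.47 162.93  50.  ]] [532.59 144.14  50.  ]
67.65517659268927
[455.35 296.3  100.  ] [583.39 273.52 100.  ]
```

Call:
step_arm(
  targets=[
    [[0.04, 0.015, -0.5, 0, 0, 0, 0.7], [0.03, 0.015, -0.7, 0, 0, 0, 0.7], [0, 0, -0.7, 0, 0, 0, 0.7], [0, 0, -0.7, 0, 0, 0, 0.7], [0, 0, -0.4, 0, 0, 0, 0.7]],
  ],
)

```text
t: 3.32
ee_pos: [502.1, 151.9, 287.7]
orientation: [3.085, -0.587, -0.004]
ft_force: [-0.3, -0.8, -0.2]
width: 61.4
grasp_force: 0.0
```

Call:
step_arm(
  targets=[
    [[0, 0, 0, 0, 0, 0, 0.7], [0, 0, 0, 0, 0, 0, 0.5], [0, 0, 0, 0, 0, 0, 0.3], [0, 0, 0, 0, 0, 0, 0.2], [0, 0, 0, 0, 0, 0, 0.1]],
  ],
)

```text
t: 3.95
ee_pos: [503.2, 152.7, 290.3]
orientation: [-3.084, 0.588, -0.003]
ft_force: [2.0, 2.8, -2.6]
width: 27.9
grasp_force: 29.9
```

Call:
step_arm(
  targets=[
    [[0, 0, 0, 0, 0, 0, 0.1], [0, 0, 0, 0, 0, 0, 0], [0, 0, 0, 0, 0, 0, 0], [0, 0, 0, 0, 0, 0, 0], [0, 0, 0, 0, 0, 0, 0]],
  ],
)

```text
t: 4.58
ee_pos: [503.3, 152.7, 290.2]
orientation: [-3.085, 0.587, -0.003]
ft_force: [2.5, 5.3, 2.1]
width: 27.9
grasp_force: 29.9
```

Call:
step_arm(
  targets=[
    [[0, 0, 0.2, 0, 0, 0, 0], [0, 0, 0.4, 0, 0, 0, 0], [0, 0, 0.5, 0, 0, 0, 0], [0, 0, 0.5, 0, 0, 0, 0], [0, 0, 0.4, 0, 0, 0, 0]],
  ],
)

```text
t: 5.2
ee_pos: [502.3, 151.9, 390.2]
orientation: [3.085, -0.587, -0.002]
ft_force: [1.0, -0.1, -1.5]
width: 28.0
grasp_force: 30.0
```

Call:
step_arm(
  targets=[
    [[0, -0.3, 0, 0, 0, -0.06, 0], [0, -0.6, 0, 0, 0, -0.06, 0], [0, -0.6, 0, 0, 0, -0.06, 0], [0, -0.7, 0, 0, 0, -0.06, 0], [0, -0.7, 0, 0, 0, -0.06, 0]],
  ],
)

```text
t: 5.82
ee_pos: [501.7, 5.3, 388.2]
orientation: [3.079, -0.62, -0.004]
ft_force: [0.1, 0.2, -1.3]
width: 27.9
grasp_force: 30.0
```

Call:
step_arm(
  targets=[
    [[0, -0.7, 0, 0, 0, -0.06, 0], [0, -0.7, 0, 0, 0, -0.06, 0], [0, -0.7, 0, 0, 0, -0.06, 0], [0, -0.6, 0, 0, 0, -0.06, 0], [0, -0.3, 0, 0, 0, -0.06, 0]],
  ],
)

```text
t: 6.45
ee_pos: [501.7, -144.6, 388.4]
orientation: [3.072, -0.655, -0.004]
ft_force: [0.8, -0.7, -0.5]
width: 27.6
grasp_force: 30.0
```

Run:
```python
from h import *
np.set_printoptions(precision=2,suppress=True)
snap('wrist','w3.png');snap('scene','s3.png');o=readout.get_obs();print(o['t'],o['ee_pos'],o['orientation'],o['width'],o['grasp_force'])
e=o['ee_pos']-[0,0,130]
a=np.radians(-24.3);u=np.array([np.cos(a),np.sin(a),0])
P=[e,[549.5,-168,260],[626,-202.5,245]]
print(e,proj('w3',P),proj('s3',P))
s=cv2.imread('pics/s3.png');w=cv2.imread('pics/w3.png')
cv2.imwrite('pics/c3.png',np.hstack([cv2.resize(s[170:320,200:320],(440,550),interpolation=cv2.INTER_CUBIC),cv2.resize(w[120:420,222:418],(359,550))]))
```

```text
6.55 [ 502.14 -144.01  388.77] [ 3.07 -0.66 -0.  ] 27.927837432019402 29.974136352539062
[ 502.14 -144.01  258.77] [[ 306.57  387.17]
 [ 315.84  209.78]
 [ 317.18 -152.05]] [[271.7  190.91]
 [261.35 202.69]
 [245.91 230.23]]
```

View pics/c3.png

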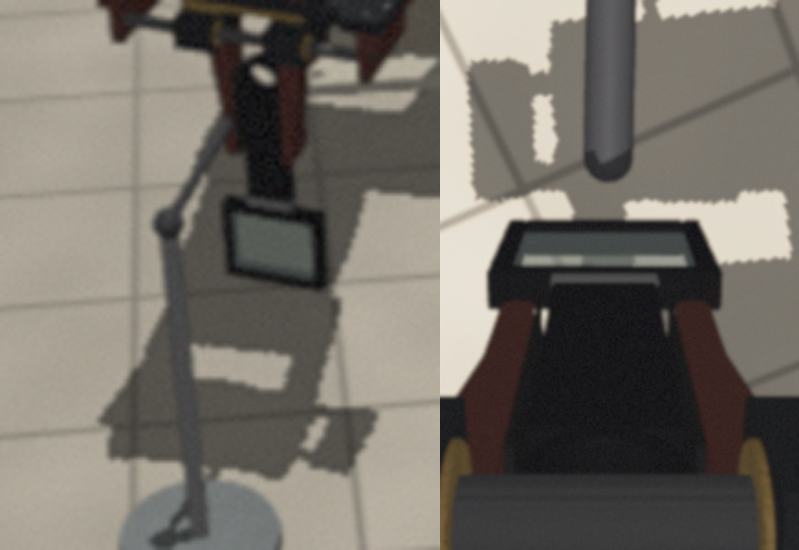

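The lens is held upright. In the wrist view its centreline is at col ~312, with the peg tip at (314,210) and parallel. In the scene view the eye at (271.4,190.5) matches the prediction. I go on to thread the peg.

Call:
step_arm(
  targets=[
    [[0.19, -0.105, 0.02, 0, 0, 0, 0], [0.19, -0.085, 0, 0, 0, 0, 0], [0.19, -0.085, 0, 0, 0, 0, 0], [0.19, -0.085, 0, 0, 0, 0, 0], [0.19, -0.085, 0, 0, 0, 0, 0]],
  ],
)

```text
t: 7.18
ee_pos: [551.0, -165.1, 390.6]
orientation: [-3.073, 0.651, 0.0]
ft_force: [0.4, 0.0, -1.0]
width: 27.5
grasp_force: 30.0
```

Call:
step_arm(
  targets=[
    [[0.08, -0.036, -0.016, 0, 0, 0, 0], [0.08, -0.036, -0.016, 0, 0, 0, 0], [0.08, -0.036, -0.016, 0, 0, 0, 0], [0, 0, 0, 0, 0, 0, 0], [0, 0, 0, 0, 0, 0, 0]],
  ],
)

```text
t: 7.8
ee_pos: [562.1, -170.3, 388.3]
orientation: [-3.073, 0.652, 0.0]
ft_force: [0.8, -0.5, -0.5]
width: 28.0
grasp_force: 30.0
```

Run:
```python
from h import *
np.set_printoptions(precision=2,suppress=True)
snap('wrist','w4.png');snap('scene','s4.png');o=readout.get_obs();print(o['t'],o['ee_pos'],o['orientation'],o['ft_force'])
s=cv2.imread('pics/s4.png');w=cv2.imread('pics/w4.png')
cv2.imwrite('pics/c4.png',np.hstack([cv2.resize(s[180:255,220:280],(440,550),interpolation=cv2.INTER_CUBIC),cv2.resize(w[120:420,222:418],(359,550))]))
```

```text
7.9 [ 562.08 -170.32  388.32] [-3.07  0.65  0.  ] [ 0.47  0.12 -1.17]
```

View pics/c4.png

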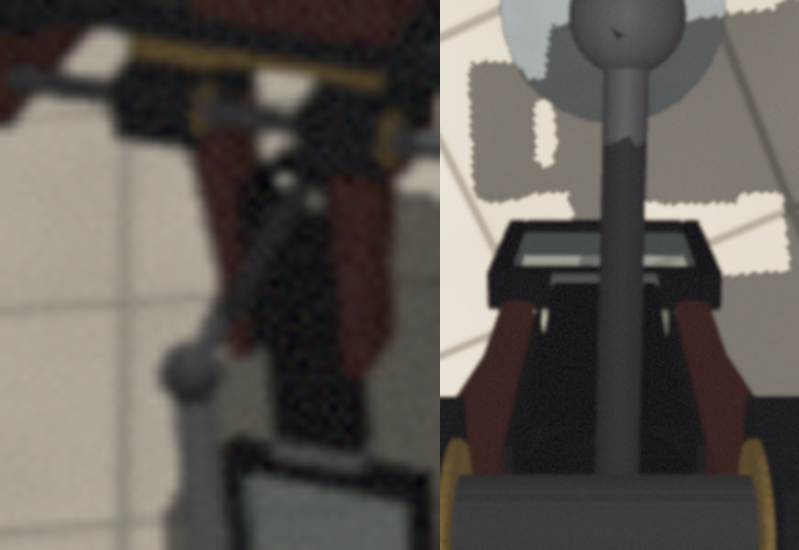

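The eye is on the peg: light shows on both sides of it at crop (285,180) and (315,200). I go deeper and then lower.

Call:
step_arm(
  targets=[
    [[0.108, -0.055, -0.021, 0, 0, 0, 0], [0.108, -0.055, -0.021, 0, 0, 0, 0], [0.108, -0.055, -0.021, 0, 0, 0, 0], [0.108, -0.052, -0.021, 0, 0, 0, 0], [0.108, -0.05, -0.021, 0, 0, 0, 0]],
  ],
)

```text
t: 8.52
ee_pos: [589.6, -183.9, 382.9]
orientation: [3.073, -0.652, -0.0]
ft_force: [0.1, -0.1, -1.9]
width: 27.9
grasp_force: 30.0
```

Call:
step_arm(
  targets=[
    [[0, 0, -0.02, 0, 0, 0, 0], [0, 0, -0.02, 0, 0, 0, 0], [0, 0, -0.02, 0, 0, 0, 0], [0, 0, -0.02, 0, 0, 0, 0], [0, 0, -0.02, 0, 0, 0, 0]],
  ],
)

```text
t: 9.15
ee_pos: [589.2, -183.7, 378.0]
orientation: [3.073, -0.652, 0.0]
ft_force: [0.5, -0.9, -1.1]
width: 27.7
grasp_force: 30.0
```

Call:
step_arm(
  targets=[
    [[0, 0, -0.01, 0, 0, 0, 0], [0, 0, -0.01, 0, 0, 0, 0], [0, 0, -0.01, 0, 0, 0, 0], [0, 0, 0, 0, 0, 0, 0], [0, 0, 0, 0, 0, 0, 0]],
  ],
)

```text
t: 9.78
ee_pos: [589.3, -183.7, 377.4]
orientation: [3.073, -0.652, 0.001]
ft_force: [-3.5, 1.7, 6.1]
width: 28.0
grasp_force: 30.0
```

Contact: 6 N up. I release and then look.

Call:
step_arm(
  targets=[
    [[0, 0, 0, 0, 0, 0, 0.35], [0, 0, 0, 0, 0, 0, 0.45], [0, 0, 0, 0, 0, 0, 0.6], [0, 0, 0, 0, 0, 0, 0.7], [0, 0, 0, 0, 0, 0, 0.7]],
  ],
)

```text
t: 10.4
ee_pos: [589.3, -183.7, 376.4]
orientation: [-3.073, 0.652, 0.0]
ft_force: [0.9, 0.1, -0.3]
width: 61.0
grasp_force: 0.0
```

Call:
step_arm(
  targets=[
    [[0, 0, 0, 0, 0, 0, 0.7], [0, 0, 0, 0, 0, 0, 0.7], [0, 0, 0, 0, 0, 0, 0.7], [0, 0, 0, 0, 0, 0, 0.7], [0, 0, 0, 0, 0, 0, 0.7]],
  ],
)

```text
t: 11.02
ee_pos: [589.2, -183.7, 376.5]
orientation: [-3.073, 0.652, -0.0]
ft_force: [-0.7, 0.7, 0.6]
width: 61.1
grasp_force: 0.0
```

Run:
```python
from h import *
np.set_printoptions(precision=2,suppress=True)
snap('wrist','w5.png');snap('scene','s5.png');o=readout.get_obs();print(o['t'],o['ee_pos'],o['ft_force'],o['width'])
s=cv2.imread('pics/s5.png');w=cv2.imread('pics/w5.png')
cv2.imwrite('pics/c5.png',np.hstack([cv2.resize(s[170:320,200:320],(440,550),interpolation=cv2.INTER_CUBIC),cv2.resize(w[120:420,222:418],(359,550))]))
```

```text
11.125 [ 589.24 -183.71  376.53] [-0.11 -1.06 -0.51] 61.332296764910254
```

View pics/c5.png

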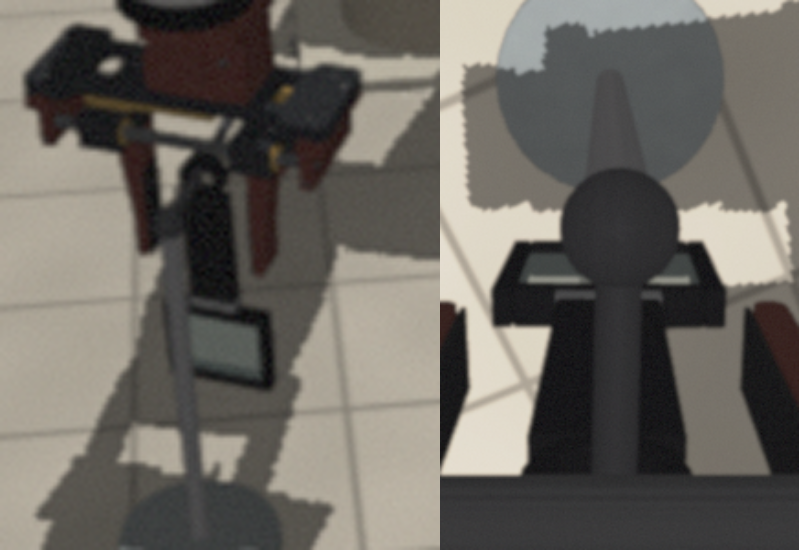

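The lens hangs on the peg, clear of both fingers. I lift straight up.

Call:
step_arm(
  targets=[
    [[0, 0, 0.2, 0, 0, 0, 0.7], [0, 0, 0.4, 0, 0, 0, 0.7], [0, 0, 0.5, 0, 0, 0, 0.7], [0, 0, 0.6, 0, 0, 0, 0.7], [0, 0, 0.6, 0, 0, 0, 0.7]],
  ],
)

```text
t: 11.75
ee_pos: [589.1, -183.7, 493.2]
orientation: [3.073, -0.652, 0.001]
ft_force: [0.6, 0.7, -0.4]
width: 61.5
grasp_force: 0.0
```

Call:
step_arm(
  targets=[
    [[-0.6, 0.2, 0.4, 0, 0, 0, 0.7], [-0.6, 0.2, 0.2, 0, 0, 0, 0.7], [-0.6, 0.2, 0, 0, 0, 0, 0.7], [-0.5, 0.1, 0, 0, 0, 0, 0.7], [0, 0, 0, 0, 0, 0, 0.7]],
  ],
)

```text
t: 12.38
ee_pos: [473.1, -148.4, 522.6]
orientation: [3.073, -0.652, 0.002]
ft_force: [0.5, -0.2, -0.2]
width: 61.5
grasp_force: 0.0
```

Call:
step_arm(
  targets=[
    [[0, 0, 0, 0, 0, 0, 0.7], [0, 0, 0, 0, 0, 0, 0.7], [0, 0, 0, 0, 0, 0, 0.7], [0, 0, 0, 0, 0, 0, 0.7], [0, 0, 0, 0, 0, 0, 0.7]],
  ],
)

```text
t: 13.0
ee_pos: [474.4, -148.8, 521.4]
orientation: [-3.073, 0.652, 0.0]
ft_force: [-0.3, -0.6, 0.8]
width: 61.5
grasp_force: 0.0
```

Run:
```python
from h import *
a=snap('scene','s6.png')['pixels'].astype(int);b=None
for i in range(10): b=get_image('scene')['pixels'].astype(int)
print(np.abs(a-b)[150:330,200:320].max(),readout.get_obs()['t'],readout.get_obs()['ee_pos'])
```

```text
28 13.55 [ 474.21765844 -148.71028293  521.53080016]
```

View pics/s6.png

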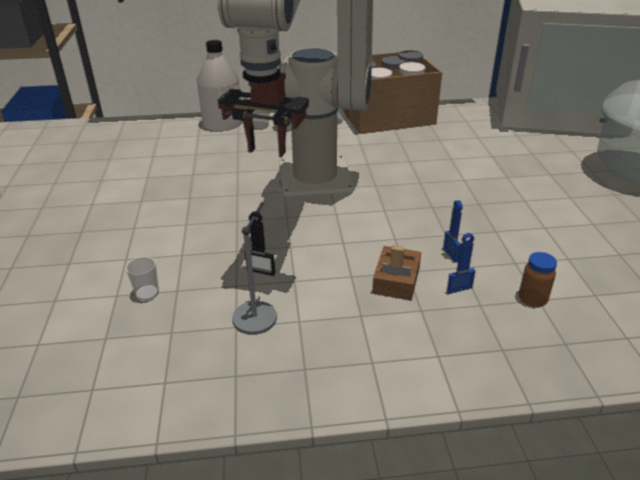

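The lens hangs from the peg at (256,240), and everything else is where it was. I let any swing die out and then compare frames.

Call:
step_arm(
  targets=[
    [[0, 0, 0, 0, 0, 0, 0.7], [0, 0, 0, 0, 0, 0, 0.7], [0, 0, 0, 0, 0, 0, 0.7], [0, 0, 0, 0, 0, 0, 0.7], [0, 0, 0, 0, 0, 0, 0.7]],
  ],
)

```text
t: 14.18
ee_pos: [474.2, -148.7, 521.5]
orientation: [3.073, -0.652, 0.0]
ft_force: [-0.8, -0.1, 0.4]
width: 61.5
grasp_force: 0.0
```

Call:
step_arm(
  targets=[
    [[0, 0, 0, 0, 0, 0, 0.7], [0, 0, 0, 0, 0, 0, 0.7], [0, 0, 0, 0, 0, 0, 0.7], [0, 0, 0, 0, 0, 0, 0.7], [0, 0, 0, 0, 0, 0, 0.7]],
  ],
)

```text
t: 14.8
ee_pos: [474.2, -148.7, 521.5]
orientation: [3.073, -0.652, 0.0]
ft_force: [-0.4, 0.1, -0.7]
width: 61.9
grasp_force: 0.0
```

Run:
```python
from h import *
g=lambda:cv2.GaussianBlur(get_image('scene')['pixels'],(5,5),0).astype(int)
f=[g() for i in range(12)]
D=[np.abs(x-f[0]) for x in f[1:]]
print([(d[205:290,235:290].max(),d[340:420,235:290].max()) for d in D])
```

```text
[(np.int64(4), np.int64(2)), (np.int64(4), np.int64(2)), (np.int64(5), np.int64(2)), (np.int64(5), np.int64(2)), (np.int64(4), np.int64(2)), (np.int64(4), np.int64(2)), (np.int64(4), np.int64(2)), (np.int64(4), np.int64(2)), (np.int64(4), np.int64(2)), (np.int64(4), np.int64(2)), (np.int64(5), np.int64(2))]
```

The frames differ only by noise, so the lens is at rest.

```bash
python3 -c "
from workcell import ctrl
print(ctrl.close_job())"
```

```text
the job is handed in; nothing more can be done
None
```

The lens hangs by its eye on the peg of the grey stand, lens down and at rest with the gripper clear of it; the scraper, beaker and jar were not touched, and the job is handed in at about 15 s of the 45 s allowed.

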